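Turn the decorating station round: topping row into the other caddy, reversed

TASK

The colleague who decorates from the other side of the bench takes over: move the dredger, the mill, the tin and the jar from the full rack into the empty rack in reverse order, so that the one that now stands leftmost ends rightmost, and so on, one upright in each cell. Set each down gently without tipping or dropping any, and do not push away the bowl, bottle and spatula beside the racks.

Things in the scene. Friction and masses are not known exactly. Their poses are not given: they have to be found in the camera images.
- dredger: stainless sugar dredger: round, straight-sided, 46 mm diameter, 84 mm high with a domed perforated lid (the straight side reaches from 0 to 66 mm). Origin: centre of its underside, 7 mm above the bench at the start; z up. Stands upright, loose. Grip the side 35 to 60 mm up, any yaw. About 0.15 to 0.31 kg.
- mill: small wooden spice mill: round, foot 44 mm diameter, straight waist 40 mm diameter from 20 to 60 mm up, wooden shoulder 43 mm at 64 to 68 mm, steel knob 21 mm on top; 88 mm high. Origin: centre of its underside, 7 mm above the bench at the start; z up. Stands upright, loose. Grip the waist about 45 to 50 mm up, any yaw. About 0.14 to 0.28 kg.
- tin: square steel tin, 42 x 42 mm, 76 mm high, with a flat square dark lid of 43 x 43 mm from 68 mm up. Origin: centre of its underside, 7 mm above the bench at the start; z up. Stands upright, loose. Its x and y axes are square to its sides, within 0.25 rad of the full rack's axes. Grip two opposite sides 35 to 60 mm up. About 0.13 to 0.25 kg.
- jar: round amber glass jar, 46 mm diameter up to 53 mm, with a flat white screw lid of 45 mm diameter from 57 to 72 mm; 72 mm high in all. Origin: centre of its underside, 7 mm above the bench at the start; z up. Stands upright, loose. Grip the glass 35 to 50 mm up, any yaw. About 0.17 to 0.34 kg.
- rack_from: the full rack: low steel caddy, fixed, 78 (x) x 300 (y) x 20 mm high, four 70 x 70 mm cells in a row, centres at x 0, y +111, +37, -37, -111 mm in its frame (+y: robot's left; yaw within 0.2 rad). Walls 4 mm thick. Origin: centre of underside, on the bench. Each cell holds a mat (top 7 mm above the bench) and one thing. May be the nearer or farther rack.
- rack_to: the empty rack: low steel caddy, fixed, 78 (x) x 300 (y) x 20 mm high, four 70 x 70 mm cells in a row, centres at x 0, y +111, +37, -37, -111 mm in its frame (+y: robot's left; yaw within 0.2 rad). Walls 4 mm thick. Origin: centre of underside, on the bench. Cell floors 4 mm above the bench. The two rows lie one behind the other, 160 mm or more apart at their centres: grip across the row.
- mat_dredger: thin dark rubber mat, 64 x 64 x 3 mm, fixed in the cell of the full rack in which the dredger stands at the start; it stays there and so marks that cell for good. All four mats look alike. Origin: centre of the underside (4 mm above the bench), axes parallel to the rack's.
- mat_mill: thin dark rubber mat, 64 x 64 x 3 mm, fixed in the cell of the full rack in which the mill stands at the start; it stays there and so marks that cell for good. All four mats look alike. Origin: centre of the underside (4 mm above the bench), axes parallel to the rack's.
- mat_tin: thin dark rubber mat, 64 x 64 x 3 mm, fixed in the cell of the full rack in which the tin stands at the start; it stays there and so marks that cell for good. All four mats look alike. Origin: centre of the underside (4 mm above the bench), axes parallel to the rack's.
- mat_jar: thin dark rubber mat, 64 x 64 x 3 mm, fixed in the cell of the full rack in which the jar stands at the start; it stays there and so marks that cell for good. All four mats look alike. Origin: centre of the underside (4 mm above the bench), axes parallel to the rack's.
- bowl: bystander: red plastic bowl, 150 mm across, 65 mm high, loose, to the robot's left of the racks; leave it. Origin: centre of the underside.
- bottle: bystander: white squeeze bottle, 56 mm diameter, 150 mm high, loose, to the robot's right and near; leave it. Origin: centre of the underside.
- spatula: bystander: spatula lying on the bench to the robot's right, loose; leave it. Origin: centre of its underside, x along it.
Mind the look-alikes: they are no part of the job. What is shaped like the dredger but purple is not meant. What is shaped like the mill but red is not meant.

How it is judged:
At the end, for the whole second after the job is handed in: Each thing stands upright (within 0.1 rad) on a cell floor of the rack that was empty, within 15 mm of the cell centre along x and y, in the mirrored place in the row (leftmost to rightmost, second left to second right, and so on), released and at rest (((y of mat_dredger in the frame of rack_from between 0.091 and 0.131 m and y of dredger in the frame of rack_to between -0.126 and -0.096 m) or (y of mat_dredger in the frame of rack_from between 0.017 and 0.057 m and y of dredger in the frame of rack_to between -0.052 and -0.022 m) or (y of mat_dredger in the frame of rack_from between -0.057 and -0.017 m and y of dredger in the frame of rack_to between 0.022 and 0.052 m) or (y of mat_dredger in the frame of rack_from between -0.131 and -0.091 m and y of dredger in the frame of rack_to between 0.096 and 0.126 m)) and x of dredger in the frame of rack_to between -0.015 and 0.015 m and z of dredger in the frame of rack_to between 0 and 0.008 m and angle between each of dredger, mill, tin, jar's own z axis and vertical below 0.1 rad and linear speed of each of dredger, mill, tin, jar below 0.02 m/s and angular speed of each of dredger, mill, tin, jar below 0.2 rad/s and ((y of mat_mill in the frame of rack_from between 0.091 and 0.131 m and y of mill in the frame of rack_to between -0.126 and -0.096 m) or (y of mat_mill in the frame of rack_from between 0.017 and 0.057 m and y of mill in the frame of rack_to between -0.052 and -0.022 m) or (y of mat_mill in the frame of rack_from between -0.057 and -0.017 m and y of mill in the frame of rack_to between 0.022 and 0.052 m) or (y of mat_mill in the frame of rack_from between -0.131 and -0.091 m and y of mill in the frame of rack_to between 0.096 and 0.126 m)) and x of mill in the frame of rack_to between -0.015 and 0.015 m and z of mill in the frame of rack_to between 0 and 0.008 m and ((y of mat_tin in the frame of rack_from between 0.091 and 0.131 m and y of tin in the frame of rack_to between -0.126 and -0.096 m) or (y of mat_tin in the frame of rack_from between 0.017 and 0.057 m and y of tin in the frame of rack_to between -0.052 and -0.022 m) or (y of mat_tin in the frame of rack_from between -0.057 and -0.017 m and y of tin in the frame of rack_to between 0.022 and 0.052 m) or (y of mat_tin in the frame of rack_from between -0.131 and -0.091 m and y of tin in the frame of rack_to between 0.096 and 0.126 m)) and x of tin in the frame of rack_to between -0.015 and 0.015 m and z of tin in the frame of rack_to between 0 and 0.008 m and ((y of mat_jar in the frame of rack_from between 0.091 and 0.131 m and y of jar in the frame of rack_to between -0.126 and -0.096 m) or (y of mat_jar in the frame of rack_from between 0.017 and 0.057 m and y of jar in the frame of rack_to between -0.052 and -0.022 m) or (y of mat_jar in the frame of rack_from between -0.057 and -0.017 m and y of jar in the frame of rack_to between 0.022 and 0.052 m) or (y of mat_jar in the frame of rack_from between -0.131 and -0.091 m and y of jar in the frame of rack_to between 0.096 and 0.126 m)) and x of jar in the frame of rack_to between -0.015 and 0.015 m and z of jar in the frame of rack_to between 0 and 0.008 m); the robot touches nothing.
It fails at once if one of the four things is tipped over (angle between any of dredger, mill, tin, jar's own z axis and vertical above 0.6 rad).
It fails at once if one of the four things is dropped or slammed (still faster than 0.5 m/s when less than 40 mm above the bench, as after a fall of 15 to 20 mm) ((linear speed of dredger above 0.5 m/s and height (world z) of dredger below 0.04 m) or (linear speed of mill above 0.5 m/s and height (world z) of mill below 0.04 m) or (linear speed of tin above 0.5 m/s and height (world z) of tin below 0.04 m) or (linear speed of jar above 0.5 m/s and height (world z) of jar below 0.04 m)).
It fails at once if the bowl, bottle or spatula beside the racks is pushed away (more than 40 mm) (distance of any of bowl, bottle, spatula from where it was at the start of the episode above 0.04 m).
It also fails if it takes over 96 s, if anything falls off the work surface, if the arm or the gripper's body presses on something with over 40 N, if the wrist force passes 120 N, or if a joint passes its speed limit or range.

ROBOT

A 6-joint arm with a two-finger parallel gripper is mounted at the origin on the work surface. World frame = base frame: x ahead of the robot, y to its left, z up, the work surface at z = 0. Lengths are in m, angles in rad, forces in N, time in s.
With the tool pointing down it reaches from about 0.375 to 0.9 m from the base axis. Payload 3.1 kg.
Tool frame: the origin (TCP) lies between the finger pads; the fingertips stand 17 mm ahead of it and the grasp point (between the pads) lies 2 mm behind it (robot.nose_length is the distance from the TCP to the fingertips, in m); z points along the fingers, y is the line along which they close (so a half turn about z gives the same grasp; the last joint's range is limited). The gripper opens to 87 mm and grips with 3 to 60 N. Pads are 19 mm wide; open, the fingers measure 117 mm over their backs; the gripper's body (75 mm by 190 mm) begins 51 mm behind the grasp point.
Start: joints at [-1.522, 0.527, 1.433, -0, 1.181, -0.178], TCP at [0.141, -0.609, 0.24] pointing down, gripper open.
Joint ranges: [-3.08, 3.08], [-0.75, 2.2], [0.22, 2.44], [-1.43, 4.57], [0, 2.65], [-2.85, 2.85]. Speed limits (rad/s): [2.79, 2.79, 3.14, 3.14, 3.14, 3.14].

INTERFACE

Orientations are given as a unit quaternion [x, y, z, w].
In Python, from rig import robot, cams gives the robot as it stands.
- The arm moves only by the shell command python3 -m pendant 'ROWS' [FORCE]. ROWS is JSON, a list of rows, each an object with "jaw": the opening, from 0 (shut) to 1 (fully open); "linear": the shift along the tool's x, y, z in cm, a list of three; "twist": the turn about the tool's z in degrees. A call has 1 to 12 rows; each row shifts and turns the commanded pose from where the row before left it, along the tool's axes as they then stand; what a row does not reach is not made up. A row lasts 1/12 s, in which the tool goes at most 41.7 mm and 7.16 degrees, less where a joint would pass 70% of its speed; a pose out of reach is approached as far as the arm can. A call is refused whole if a number of a shift passes 4.17 or a number of a turn 7.16, either way. A call with a gripper value outside its range is refused whole. The fingers move at their own pace and stop on an object; FORCE is the grip in N (left out, the last holds). Time passes only in rows, so rows that do not move let the fingers close. It gives the time, the measured TCP pose, the force, the opening and the grip force at its end, in the units of the state.
- robot.get_obs(): the state, without advancing time (a new reading comes with each control period).
- cams.camera(name): name is "scene" or "side" or "wrist"; returns a dict with "color" (400x640x3 uint8, blue, green, red), "depth" (400x640 float32, m along the optical axis (not along the pixel's ray), 0 where there is no reading), "fov_y" (degrees; the focal length in pixels is half the picture's height over the tangent of half this angle, whatever the lens; pixels are square), "cx", "cy" (the principal point, pixels), "view" (4x4, takes a point from world to camera coordinates). Camera axes: x right, y down, z forward; pixel columns grow to the right and rows downward; lengths in m; the calibration is good to about 2 mm. A picture is of the moment at which its call begins.
- robot.hand_in(): hands the job in; it is judged then, once.
The state is a dict: "time": time; "q": joint angles; "joint_velocities": joint speeds; "joint_torque": joint torques, N m; "position": TCP position; "tool_rot": TCP orientation; "ft_force": force on the tool from outside, world axes, zero at the start; "moment": the same for the moment, N m; "grip_width": finger opening in m; "grip_force": force on a finger pad.
Only numpy, scipy, OpenCV 4.12 (cv2) and the standard library are available. Lean on these libraries where they do the work, as an engineer would, in place of code of your own. Each camera call takes 0.05 s, during which the arm holds its last target. There are 200 camera calls.

## Working session

There is one attempt and no reset: what is moved stays moved. The work goes in short steps, Python scripts to look and compute and a shell command to move; the robot and the scene stay as the last step left them, time stands still between calls to the robot, and variables do not carry over. Pictures are saved under pics/ and viewed, at most 14 in all, crops included, and the job is handed in when it is done.

```bash
ls; mkdir -p pics; python3 - <<'E'
from rig import robot,cams
import cv2,numpy as np
o=robot.get_obs();print({k:np.round(v,3) for k,v in o.items()})
for n in("scene","side"):
    c=cams.camera(n);cv2.imwrite(f"pics/{n}0.png",c["color"]);np.savez(f"pics/{n}0.npz",**c);print(n,c["fov_y"],c["cx"],c["cy"],np.round(c["view"],3).tolist(),(c["depth"]>0).mean())
E
```

```text
pics
{'time': np.float64(0.0), 'q': array([-1.521,  0.528,  1.434, -0.   ,  1.181, -0.178]), 'joint_velocities': array([ 0.001, -0.001, -0.001,  0.   , -0.001,  0.001]), 'joint_torque': array([  0.   , -44.004, -17.659,   0.063,   0.058,  -0.   ]), 'position': array([ 0.141, -0.608,  0.239]), 'tool_rot': array([ 0.994,  0.114,  0.   , -0.001]), 'ft_force': array([-0.617,  0.327,  0.241]), 'moment': array([ 0.024,  0.018, -0.012]), 'grip_force': np.float64(0.0), 'grip_width': np.float64(0.087)}
scene 56.03677238821675 316.2346080847984 198.03995826139877 [[-0.422, 0.907, -0.012, 0.229], [0.701, 0.318, -0.638, -0.349], [-0.575, -0.278, -0.77, 1.382], [0.0, 0.0, 0.0, 1.0]] 0.99598828125
side 49.56957435732972 316.58434985913715 193.9415015457313 [[-0.908, -0.42, -0.013, 0.446], [-0.217, 0.496, -0.841, 0.145], [0.359, -0.76, -0.542, 1.231], [0.0, 0.0, 0.0, 1.0]] 0.99609765625
```

View pics/scene0.png

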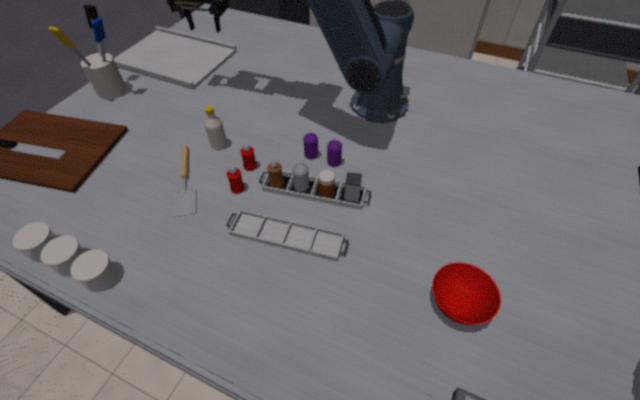

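View pics/side0.png

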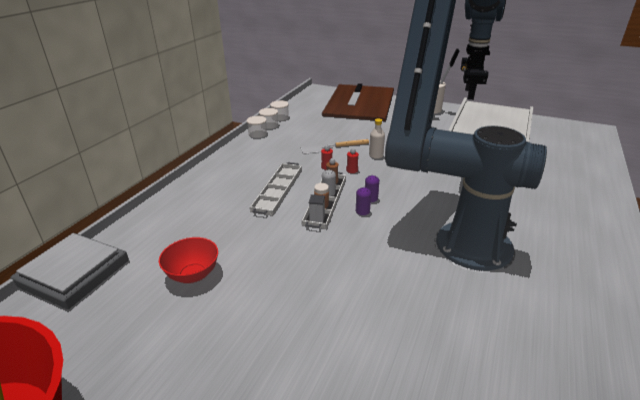

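The scene view shows the near rack full: from robot's left, the tin (353,187), jar (327,183), dredger (300,178) and mill (275,175). The empty rack is farther out (290,235), the purple look-alikes are at (311,147) and (334,153), and the red ones at (249,158) and (236,181). The side view agrees.

```bash
cat > h.py <<'E'
import numpy as np,cv2
def cloud(c):
    d=c["depth"];h,w=d.shape;f=h/2/np.tan(np.radians(float(c["fov_y"]))/2)
    v,u=np.mgrid[:h,:w];P=np.stack([(u-c["cx"])*d/f,(v-c["cy"])*d/f,d],-1)
    V=c["view"];W=(P-V[:3,3])@V[:3,:3];W[d==0]=np.nan
    return W
def rect(p):  # min-area rect in mm -> centre, dims, yaw of long axis vs +y
    (cx,cy),(a,b),t=cv2.minAreaRect((p[:,:2]*1000).astype(np.float32))
    if a>b:t-=90;a,b=b,a
    return np.round([cx,cy,a,b,(t+90)%180-90],1)
E
python3 - <<'E'
from h import *
for n in("scene","side"):
    c=dict(np.load(f"pics/{n}0.npz"));W=cloud(c)
    t=W[...,2];m=(t>.012)&(t<.12)&(W[...,0]>.25)&(W[...,0]<.9)&(abs(W[...,1])<.45)
    k,l,s,ce=cv2.connectedComponentsWithStats(m.astype(np.uint8))
    print(n)
    for i in range(1,k):
        if s[i,4]<40: continue
        p=W[l==i];print(i,s[i,4],ce[i].round(),rect(p),"zmax",p[:,2].max().round(3))
        lo=p[p[:,2]<.024]
        if s[i,3]>20 and len(lo)>50: print("   low",rect(lo))
    # tops of tall things
    m=(t>.055)&(t<.12)&(W[...,0]>.3)&(W[...,0]<.8)&(abs(W[...,1])<.35)
    k,l,s,ce=cv2.connectedComponentsWithStats(m.astype(np.uint8))
    for i in range(1,k):
        if s[i,4]<15: continue
        p=W[l==i];print("  top",s[i,4],ce[i].round(),rect(p),p[:,2].max().round(3),c["color"][l==i].mean(0).round())
E
```

```text
scene
1 506 [215. 132.] [ 437.8 -402.6   39.6   54.6   36.1] zmax 0.119
2 313 [310. 145.] [ 351.8 -107.8   40.8   46.    26.2] zmax 0.085
3 329 [334. 152.] [351.9 -27.2  40.8  45.4  22. ] zmax 0.083
4 286 [248. 157.] [ 475.  -260.8   38.3   41.8   34.3] zmax 0.086
5 2017 [316. 183.] [481.1 -36.3  82.6 332.9  10.9] zmax 0.094
   low [481.1 -36.3  82.6 332.9  10.9]
6 68 [184. 169.] [ 578.  -432.3   15.1   59.9  -53.1] zmax 0.019
7 308 [235. 179.] [ 570.1 -245.9   38.2   42.1   50.5] zmax 0.088
9 795 [288. 234.] [658.6 -34.6  81.3 333.    8.7] zmax 0.022
   low [658.6 -34.6  81.3 333.    8.7]
10 1369 [455. 284.] [658.9 399.5 100.9 150.8  90. ] zmax 0.066
   low [655.2 409.5  80.5 105.9 -89.8]
  top 169 [310. 140.] [ 351.8 -109.3   40.2   43.4   25. ] 0.085 [90. 34. 70.]
  top 182 [334. 147.] [351.6 -27.9  38.4  45.1  12.3] 0.083 [91. 35. 71.]
  top 141 [247. 151.] [ 473.3 -261.5   39.1   40.    43.6] 0.086 [ 41.  40. 112.]
  top 178 [274. 169.] [ 507.5 -149.    37.8   40.4   27. ] 0.094 [50. 64. 88.]
  top 232 [300. 172.] [489.5 -72.7  38.8  44.5  36. ] 0.09 [103.  98.  99.]
  top 164 [
[... 386 characters left out ...]
2  585.4   15.3]
5 223 [352. 159.] [ 468.9 -258.1   39.2   42.1  -74.6] zmax 0.091
6 535 [275. 188.] [656.1 -35.7  80.9 336.9   8.9] zmax 0.025
   low [656.1 -35.7  80.9 336.9   8.9]
7 592 [367. 193.] [344.6 -66.5  46.1 129.1   0.5] zmax 0.088
   low [332.  -57.1  35.6 108.9 -15.8]
8 1441 [191. 253.] [658.5 397.9 103.5 151.8 -89.6] zmax 0.07
   low [657.7 407.6  83.7 108.4 -89.6]
  top 100 [326. 151.] [ 565.7 -247.4   43.6   44.2  -89.5] 0.092 [ 65.  65. 133.]
  top 101 [352. 154.] [ 468.6 -260.    35.7   40.6  -74.6] 0.091 [ 68.  68. 135.]
  top 691 [323. 186.] [478.3 -36.6  49.5 279.9   9.9] 0.097 [102. 105. 114.]
  top 341 [367. 188.] [344.7 -68.2  46.1 125.7   0.6] 0.088 [101.  51.  82.]
```

```bash
R='{"jaw":1,"linear":[2.7,-2.83,0],"twist":0}'
true; python3 -m pendant '[{"jaw":1,"linear":[2.7,-2.83,0],"twist":0},{"jaw":1,"linear":[2.7,-2.83,0],"twist":0},{"jaw":1,"linear":[2.7,-2.83,0],"twist":0},{"jaw":1,"linear":[2.7,-2.83,0],"twist":0},{"jaw":1,"linear":[2.7,-2.83,0],"twist":0},{"jaw":1,"linear":[2.7,-2.83,0],"twist":0},{"jaw":1,"linear":[2.7,-2.83,0],"twist":0},{"jaw":1,"linear":[2.7,-2.83,0],"twist":0},{"jaw":1,"linear":[2.7,-2.83,0],"twist":0},{"jaw":1,"linear":[2.7,-2.83,0],"twist":0},{"jaw":1,"linear":[2.7,-2.83,0],"twist":0},{"jaw":1,"linear":[2.7,-2.83,0],"twist":0}]' 20
python3 -m pendant '[{"jaw":1,"linear":[2.7,-2.83,0],"twist":0},{"jaw":1,"linear":[2.7,-2.83,0],"twist":0},{"jaw":1,"linear":[2.7,-2.83,0],"twist":0},{"jaw":1,"linear":[2.7,-2.83,0],"twist":0},{"jaw":1,"linear":[2.7,-2.83,0],"twist":0},{"jaw":1,"linear":[0,0,0],"twist":-7},{"jaw":1,"linear":[0,0,0],"twist":-7},{"jaw":1,"linear":[0,0,0],"twist":-7},{"jaw":1,"linear":[0,0,0],"twist":-7},{"jaw":1,"linear":[0,0,0],"twist":-7},{"jaw":1,"linear":[0,0,0],"twist":-7},{"jaw":1,"linear":[0,0,0],"twist":-7}]'
python3 -m pendant '[{"jaw":1,"linear":[0,0,0],"twist":-7},{"jaw":1,"linear":[0,0,0],"twist":-7},{"jaw":1,"linear":[0,0,0],"twist":-7},{"jaw":1,"linear":[0,0,0],"twist":-7},{"jaw":1,"linear":[0,0,0],"twist":-7},{"jaw":1,"linear":[0,0,0],"twist":-4},{"jaw":1,"linear":[0,0,0],"twist":0},{"jaw":1,"linear":[0,0,0],"twist":0}]'
python3 - <<'E'
from rig import robot,cams
import cv2,numpy as np
o=robot.get_obs();print({k:np.round(v,3) for k,v in o.items()})
c=cams.camera("wrist");cv2.imwrite("pics/w1.png",c["color"]);np.savez("pics/w1.npz",**c);print(c["fov_y"],np.round(c["view"],3).tolist())
E
```

```text
time: 1.1
position: [0.3805, -0.2029, 0.2395]
tool_rot: [0.994, 0.113, -0.0, -0.0]
ft_force: [0.3, -0.9, -0.7]
grip_width: 0.0872
grip_force: 0.0
time: 2.1
position: [0.4793, -0.0363, 0.2392]
tool_rot: [0.855, 0.518, -0.0, -0.0]
ft_force: [0.6, 0.1, 0.3]
grip_width: 0.0869
grip_force: 0.0
time: 2.77
position: [0.4795, -0.0364, 0.2393]
tool_rot: [0.636, 0.771, -0.0, -0.0]
ft_force: [-0.3, 0.2, -0.1]
grip_width: 0.0869
grip_force: 0.0
{'time': np.float64(2.767), 'q': array([-0.309,  0.335,  1.785,  0.   ,  1.023, -0.5  ]), 'joint_velocities': array([ 0.   ,  0.   , -0.001, -0.001, -0.   ,  0.003]), 'joint_torque': array([ 1.0000e-03, -3.2394e+01, -1.5197e+01,  3.9000e-02,  7.4000e-02,
       -5.9000e-02]), 'position': array([ 0.479, -0.036,  0.239]), 'tool_rot': array([ 0.636,  0.771, -0.   , -0.   ]), 'ft_force': array([-0.329,  0.242, -0.071]), 'moment': array([ 0.02 , -0.086, -0.003]), 'grip_force': np.float64(0.0), 'grip_width': np.float64(0.087)}
69.34801575402709 [[0.982, 0.19, 0.0, -0.462], [0.182, -0.941, 0.284, -0.156], [0.054, -0.279, -0.959, 0.356], [0.0, 0.0, 0.0, 1.0]]
```

View pics/w1.png

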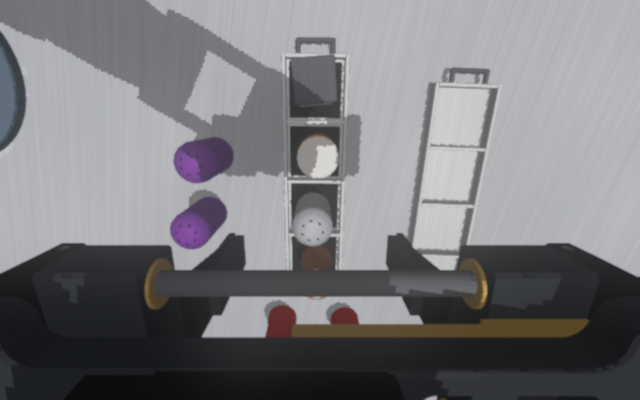

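The wrist view shows the tin (314,80), jar (319,157), dredger (312,222) and mill (317,268, partly hidden) in line, with the empty rack at (455,160). I'll measure their tops from this depth image.

```bash
python3 - <<'E'
from h import *
c=dict(np.load("pics/w1.npz"));W=cloud(c);t=W[...,2];X,Y=W[...,0],W[...,1]
print("bench z",np.nanmedian(t[20:60,540:620]).round(4))
for n,lo,hi,y in(("tin",.078,.09,.075),("jar",.074,.085,.001),("dredger",.06,.1,-.073),("dredgerSide",.03,.06,-.073)):
    m=(t>lo)&(t<hi)&(abs(Y-y)<.034)&(abs(X-.48)<.06)
    p=W[m];print(n,m.sum(),rect(p),np.nanmedian(p,0).round(4))
m=(t>.014)&(t<.028)&(X>.58)&(X<.75);m[235:]=0
p=W[m];print("to",rect(p),rect(p[p[:,1]<.1]))
# far rack side line: fit walls
q=p[(p[:,1]>-.06)&(p[:,1]<.10)]
a=np.radians(8.8);r=(q[:,:2]-[.6575,-.035])@np.array([[np.cos(a),-np.sin(a)],[np.sin(a),np.cos(a)]])
for s in(1,-1):
    w=r[(r[:,0]*s>.031)&(r[:,0]*s<.046)];print(s,np.percentile(w[:,0]*s,[2,50,98]).round(4),np.polyfit(w[:,1],w[:,0],1).round(4))
w=r[abs(r[:,0])<.025];h,e=np.histogram(w[:,1],np.arange(-.06,.15,.002));print([(round(e[i]+.001,3),int(h[i])) for i in range(len(h)) if h[i]>15])
m=(t>.014)&(t<.028)&(X>.42)&(X<.55);m[235:]=0;print("from",rect(W[m]))
E
```

```text
bench z 0.0016
tin 2105 [454.6  73.7  43.1  43.1 -74.3] [0.4546 0.074  0.0842]
jar 1398 [4.725e+02 2.000e-01 4.360e+01 4.420e+01 8.800e+00] [0.4724 0.0007 0.0803]
dredger 1381 [481.3 -76.8  44.6  45.3 -44.6] [ 0.4805 -0.0715  0.088 ]
dredgerSide 219 [478.9 -63.2  16.4  43.9 -80. ] [ 0.478  -0.0577  0.047 ]
to [645.6  23.6  79.4 212.    8.7] [647.3  12.4  79.4 189.2   8.7]
1 [0.0315 0.0327 0.036 ] [0.001  0.0331]
-1 [0.0332 0.0409 0.0421] [-0.0047 -0.0399]
[(np.float64(-0.003), 27), (np.float64(-0.001), 57), (np.float64(0.001), 80), (np.float64(0.071), 31), (np.float64(0.073), 62), (np.float64(0.075), 52)]
from [467.7   7.5  78.2 240.5  10.5]
```

```bash
cat > go.py <<'E'
import sys,numpy as np
from rig import robot
from scipy.spatial.transform import Rotation as Ro
x,y,z,a=map(float,sys.argv[1:5])  # mm, deg of tool y
o=robot.get_obs();R=Ro.from_quat(o["tool_rot"]).as_matrix()
d=np.array([x,y,z])/10-np.array(o["position"])*100
ya=np.degrees(np.arctan2(R[1,1],R[0,1]))
print("cm along tool",(R.T@d).round(2),"twist",round(ya-a,2),"w",round(float(o["grip_width"]),4))
E
python3 -m pendant '[{"jaw":1,"linear":[3.77,-0.03,0],"twist":0},{"jaw":1,"linear":[3.77,-0.03,0],"twist":0},{"jaw":1,"linear":[3.77,-0.04,0],"twist":-4},{"jaw":1,"linear":[0,0,4],"twist":0},{"jaw":1,"linear":[0,0,4],"twist":0},{"jaw":1,"linear":[0,0,4],"twist":0},{"jaw":1,"linear":[0,0,3],"twist":0},{"jaw":1,"linear":[0,0,2.7],"twist":0},{"jaw":1,"linear":[0,0,1],"twist":0},{"jaw":1,"linear":[0,0,0],"twist":0},{"jaw":1,"linear":[0,0,0],"twist":0}]' 25
python3 go.py 457 74.5 52 15
python3 -m pendant '[{"jaw":0,"linear":[0,0,0],"twist":0},{"jaw":0,"linear":[0,0,0],"twist":0},{"jaw":0,"linear":[0,0,0],"twist":0},{"jaw":0,"linear":[0,0,0],"twist":0},{"jaw":0,"linear":[0,0,0],"twist":0},{"jaw":0,"linear":[0,0,0],"twist":0},{"jaw":0,"linear":[0,0,0],"twist":0},{"jaw":0,"linear":[0,0,0],"twist":0}]'
```

```text
time: 3.73
position: [0.4569, 0.0743, 0.0521]
tool_rot: [0.609, 0.793, -0.0, -0.001]
ft_force: [0.3, 1.3, 0.2]
grip_width: 0.0871
grip_force: 0.0
cm along tool [0.02 0.02 0.01] twist -0.01 w 0.0871
time: 4.4
position: [0.457, 0.0743, 0.0527]
tool_rot: [0.608, 0.794, -0.0, 0.0]
ft_force: [-0.6, -0.5, 2.2]
grip_width: 0.0427
grip_force: 25.0
```

```bash
python3 -m pendant '[{"jaw":0,"linear":[0,0,-1],"twist":0},{"jaw":0,"linear":[0,0,-2],"twist":0},{"jaw":0,"linear":[0,0,-3],"twist":0},{"jaw":0,"linear":[0,0,-3],"twist":0},{"jaw":0,"linear":[0,0,-2],"twist":0},{"jaw":0,"linear":[0,0,-1],"twist":0}]'
python3 -m pendant '[{"jaw":0,"linear":[-1.4,0.8,0],"twist":0},{"jaw":0,"linear":[-2.68,1.52,0],"twist":0},{"jaw":0,"linear":[-2.68,1.52,0],"twist":0},{"jaw":0,"linear":[-2.68,1.52,0],"twist":0},{"jaw":0,"linear":[-2.68,1.52,0],"twist":0},{"jaw":0,"linear":[-2.68,1.52,0],"twist":0},{"jaw":0,"linear":[-2.68,1.52,0],"twist":0},{"jaw":0,"linear":[-2.68,1.52,0],"twist":0},{"jaw":0,"linear":[-2.68,1.52,0],"twist":0},{"jaw":0,"linear":[-2.68,1.52,0],"twist":0},{"jaw":0,"linear":[-1.3,0.72,0],"twist":0},{"jaw":0,"linear":[0,0,0],"twist":6.3}]'
python3 -m pendant '[{"jaw":0,"linear":[0,0,0],"twist":0},{"jaw":0,"linear":[0,0,0],"twist":0}]'
python3 go.py 673.4 -145 50 8.75
python3 - <<'E'
from rig import cams
import cv2,numpy as np
for n in("scene","wrist"):
    c=cams.camera(n);np.savez(f"pics/{n}2.npz",**c);I=c["color"]
    cv2.imwrite(f"pics/{n}2.png",cv2.resize(I[130:290,180:420],None,fx=3,fy=3) if n=="scene" else I)
E
```

```text
time: 4.9
position: [0.4579, 0.0743, 0.1748]
tool_rot: [0.608, 0.794, 0.001, 0.002]
ft_force: [0.7, 0.2, -1.5]
grip_width: 0.0428
grip_force: 25.0
time: 5.9
position: [0.6759, -0.1499, 0.1704]
tool_rot: [0.653, 0.758, -0.0, 0.001]
ft_force: [-0.7, 0.9, -1.9]
grip_width: 0.0427
grip_force: 25.0
time: 6.07
position: [0.6725, -0.1456, 0.1704]
tool_rot: [0.65, 0.76, -0.001, -0.002]
ft_force: [-0.1, 0.6, -1.9]
grip_width: 0.0427
grip_force: 25.0
cm along tool [ 0.02  0.14 12.04] twist 0.11 w 0.0427
```

View pics/wrist2.png

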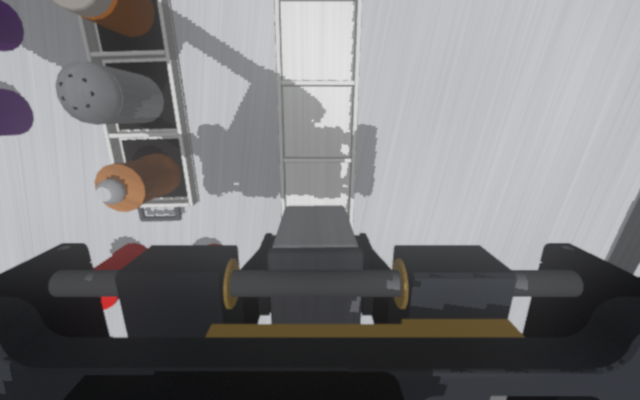

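View pics/scene2.png

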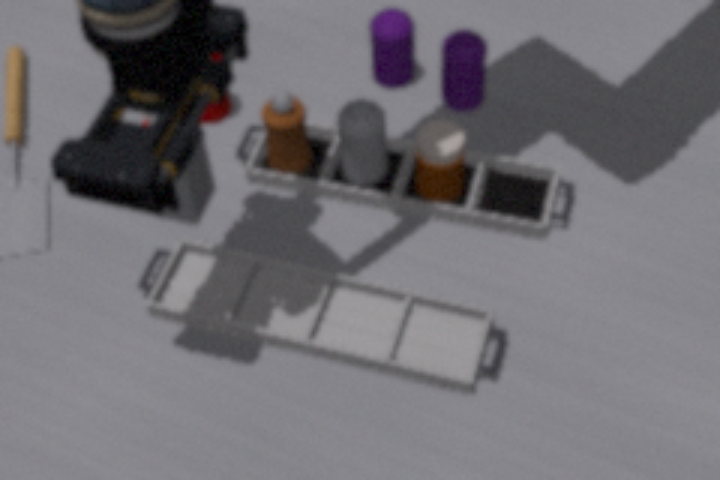

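The wrist view shows the tin held upright and centred on the empty rack's row: the rack spans columns 281–357 and the tin's centre is near 317. The scene crop shows the other three undisturbed. Now lowering.

```bash
python3 -m pendant '[{"jaw":0,"linear":[0,0.1,2],"twist":0},{"jaw":0,"linear":[0,0,3],"twist":0},{"jaw":0,"linear":[0,0,3],"twist":0},{"jaw":0,"linear":[0,0,2],"twist":0},{"jaw":0,"linear":[0,0,1],"twist":0},{"jaw":0,"linear":[0,0,0.5],"twist":0},{"jaw":0,"linear":[0,0,0.2],"twist":0},{"jaw":0,"linear":[0,0,0.2],"twist":0},{"jaw":0,"linear":[0,0,0.1],"twist":0},{"jaw":0,"linear":[0,0,0],"twist":0},{"jaw":0,"linear":[0,0,0],"twist":0}]'
python3 go.py 673.4 -145 49.7 8.75
```

```text
time: 7.08
position: [0.6751, -0.1453, 0.0537]
tool_rot: [0.651, 0.759, 0.0, 0.001]
ft_force: [-0.7, 0.6, -1.9]
grip_width: 0.0428
grip_force: 25.0
cm along tool [ 0.06 -0.16  0.4 ] twist 0.01 w 0.0428
```

```bash
python3 -m pendant '[{"jaw":0,"linear":[0,-0.05,0.2],"twist":0},{"jaw":0,"linear":[0,0,0.1],"twist":0},{"jaw":0,"linear":[0,0,0.1],"twist":0},{"jaw":0,"linear":[0,0,0],"twist":0},{"jaw":0,"linear":[0,0,0],"twist":0}]'
python3 go.py 673.4 -145 49.7 8.75
```

```text
time: 7.5
position: [0.6741, -0.1453, 0.0497]
tool_rot: [0.651, 0.759, 0.0, 0.0]
ft_force: [-3.1, 0.6, 4.7]
grip_width: 0.0427
grip_force: 25.0
cm along tool [ 0.04 -0.06  0.  ] twist 0.01 w 0.0427
```

```bash
python3 -m pendant '[{"jaw":1,"linear":[0,0,0],"twist":0},{"jaw":1,"linear":[0,0,0],"twist":0},{"jaw":1,"linear":[0,0,0],"twist":0},{"jaw":1,"linear":[0,0,0],"twist":0},{"jaw":1,"linear":[0,0,0],"twist":0},{"jaw":1,"linear":[0,0,-1],"twist":0},{"jaw":1,"linear":[0,0,-3],"twist":0},{"jaw":1,"linear":[0,0,-4],"twist":0},{"jaw":1,"linear":[0,0,-4],"twist":0},{"jaw":1,"linear":[0,0,-1],"twist":0}]'
python3 -m pendant '[{"jaw":1,"linear":[2.18,-2.18,0],"twist":0},{"jaw":1,"linear":[2.18,-2.18,0],"twist":0},{"jaw":1,"linear":[2.18,-2.18,0],"twist":0},{"jaw":1,"linear":[2.18,-2.18,0],"twist":0},{"jaw":1,"linear":[2.18,-2.18,0],"twist":0},{"jaw":1,"linear":[2.18,-2.18,0],"twist":0},{"jaw":1,"linear":[2.18,-2.18,0],"twist":0},{"jaw":1,"linear":[2.18,-2.18,0],"twist":0},{"jaw":1,"linear":[0,0,0],"twist":0},{"jaw":1,"linear":[0,0,0],"twist":0}]'
python3 go.py 475 1 48 8.75
python3 - <<'E'
from rig import cams
from h import *
c=cams.camera("wrist");cv2.imwrite("pics/w3.png",c["color"]);W=cloud(c);t=W[...,2]
s=cams.camera("scene");S=cloud(s)
for n,w in(("wrist",W),("scene",S)):
  t=w[...,2]
  for k,lo,hi,x,y in(("jar",.074,.085,.475,.001),("dredger",.06,.1,.485,-.073),("mill",.06,.08,.506,-.148),("tin",.07,.09,.673,-.145)):
    m=(t>lo)&(t<hi)&(abs(w[...,1]-y)<.034)&(abs(w[...,0]-x)<.04)
    if m.sum()>60: print(n,k,m.sum(),rect(w[m]),np.nanmax(t[m]).round(3))
E
```

```text
time: 8.33
position: [0.6779, -0.1465, 0.1867]
tool_rot: [0.651, 0.759, 0.002, 0.006]
ft_force: [1.1, 0.3, 0.7]
grip_width: 0.0864
grip_force: 0.0
time: 9.17
position: [0.4737, 0.0017, 0.1791]
tool_rot: [0.65, 0.76, -0.0, -0.0]
ft_force: [0.3, -1.8, 0.4]
grip_width: 0.0869
grip_force: 0.0
cm along tool [-0.09  0.12 13.11] twist 0.1 w 0.0869
wrist jar 1887 [472.4   0.   43.1  44.7   7.8] 0.082
wrist dredger 757 [481.2 -77.1  41.   45.    8. ] 0.093
scene jar 141 [477.6   1.7  42.   43.2 -16.6] 0.08
scene dredger 213 [489.1 -73.1  37.5  44.2  33.8] 0.091
scene mill 125 [ 507.5 -149.    39.3   40.3   28.9] 0.079
scene tin 234 [ 675.3 -143.8   42.8   45.3  -80.5] 0.081
```

View pics/w3.png

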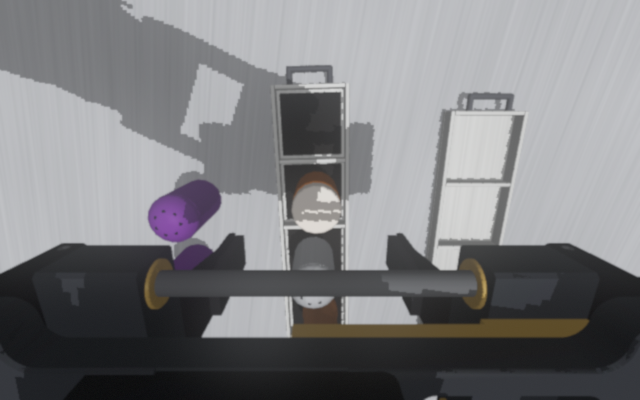

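The tin stands in its cell, and the wrist view shows the jar (316,207) midway between the fingers. Next is the jar pick.

```bash
python3 -m pendant '[{"jaw":1,"linear":[-0.1,0.1,3],"twist":0},{"jaw":1,"linear":[0,0,4],"twist":0},{"jaw":1,"linear":[0,0,3],"twist":0},{"jaw":1,"linear":[0,0,2],"twist":0},{"jaw":1,"linear":[0,0,1.1],"twist":0},{"jaw":1,"linear":[0,0,0],"twist":0},{"jaw":1,"linear":[0,0,0],"twist":0}]'
python3 -m pendant '[{"jaw":0,"linear":[0,0,0],"twist":0},{"jaw":0,"linear":[0,0,0],"twist":0},{"jaw":0,"linear":[0,0,0],"twist":0},{"jaw":0,"linear":[0,0,0],"twist":0},{"jaw":0,"linear":[0,0,0],"twist":0},{"jaw":0,"linear":[0,0,0],"twist":0},{"jaw":0,"linear":[0,0,0],"twist":0},{"jaw":0,"linear":[0,0,0],"twist":0}]' 28
python3 go.py 662.1 -71.9 45 8.75
```

```text
time: 9.85
position: [0.4773, -0.0009, 0.0469]
tool_rot: [0.651, 0.759, 0.0, 0.0]
ft_force: [0.3, -0.1, 0.2]
grip_width: 0.0868
grip_force: 0.0
time: 10.52
position: [0.4757, -0.0, 0.0477]
tool_rot: [0.651, 0.759, -0.0, -0.0]
ft_force: [-0.9, 0.0, 2.6]
grip_width: 0.045
grip_force: 28.0
cm along tool [-9.95 17.33  0.25] twist 0.02 w 0.045
```

```bash
python3 -m pendant '[{"jaw":0,"linear":[0,0,-1],"twist":0},{"jaw":0,"linear":[0,0,-2],"twist":0},{"jaw":0,"linear":[0,0,-3],"twist":0},{"jaw":0,"linear":[0,0,-3],"twist":0},{"jaw":0,"linear":[0,0,-2],"twist":0},{"jaw":0,"linear":[0,0,-1],"twist":0}]'
python3 -m pendant '[{"jaw":0,"linear":[-0.71,1.24,0],"twist":0},{"jaw":0,"linear":[-1.42,2.48,0],"twist":0},{"jaw":0,"linear":[-1.42,2.48,0],"twist":0},{"jaw":0,"linear":[-1.42,2.48,0],"twist":0},{"jaw":0,"linear":[-1.42,2.48,0],"twist":0},{"jaw":0,"linear":[-1.42,2.48,0],"twist":0},{"jaw":0,"linear":[-0.71,1.24,0],"twist":0},{"jaw":0,"linear":[-0.37,0.65,0],"twist":0},{"jaw":0,"linear":[0,0,0],"twist":0},{"jaw":0,"linear":[0,0,0],"twist":0}]'
python3 go.py 662.1 -71.9 45 8.75
```

```text
time: 11.02
position: [0.4772, -0.0002, 0.1705]
tool_rot: [0.651, 0.759, 0.001, 0.002]
ft_force: [1.4, 0.2, -2.0]
grip_width: 0.0452
grip_force: 28.0
time: 11.85
position: [0.6416, -0.0638, 0.1669]
tool_rot: [0.651, 0.759, -0.001, -0.002]
ft_force: [-1.2, 0.8, -3.2]
grip_width: 0.0454
grip_force: 28.0
cm along tool [-1.13  1.94 12.19] twist 0.01 w 0.0454
```

```bash
python3 -m pendant '[{"jaw":0,"linear":[-0.6,1.0,0],"twist":0},{"jaw":0,"linear":[-0.5,0.85,0],"twist":0},{"jaw":0,"linear":[0,0,2],"twist":0},{"jaw":0,"linear":[0,0,3],"twist":0},{"jaw":0,"linear":[0,0,3],"twist":0},{"jaw":0,"linear":[0,0,2],"twist":0},{"jaw":0,"linear":[0,0,1],"twist":0},{"jaw":0,"linear":[0,0,0.5],"twist":0},{"jaw":0,"linear":[0,0,0.2],"twist":0},{"jaw":0,"linear":[0,0,0.1],"twist":0},{"jaw":0,"linear":[0,0,0],"twist":0},{"jaw":0,"linear":[0,0,0],"twist":0}]'
python3 go.py 662.1 -71.9 44.7 8.75
```

```text
time: 12.85
position: [0.6641, -0.0727, 0.0511]
tool_rot: [0.651, 0.759, 0.001, 0.001]
ft_force: [1.1, 0.9, -2.5]
grip_width: 0.0454
grip_force: 28.0
cm along tool [ 0.11 -0.19  0.64] twist 0.01 w 0.0454
```

```bash
python3 -m pendant '[{"jaw":0,"linear":[0.05,-0.1,0.2],"twist":0},{"jaw":0,"linear":[0,0,0.2],"twist":0},{"jaw":0,"linear":[0,0,0.1],"twist":0},{"jaw":0,"linear":[0,0,0.1],"twist":0},{"jaw":0,"linear":[0,0,0],"twist":0},{"jaw":0,"linear":[0,0,0],"twist":0}]'
python3 go.py 662.1 -71.9 44.7 8.75
```

```text
time: 13.35
position: [0.662, -0.0721, 0.0448]
tool_rot: [0.651, 0.759, -0.0, -0.0]
ft_force: [-1.5, 0.0, 5.4]
grip_width: 0.0453
grip_force: 28.0
cm along tool [0.02 0.01 0.01] twist 0.01 w 0.0453
```

```bash
python3 -m pendant '[{"jaw":1,"linear":[0,0,0],"twist":0},{"jaw":1,"linear":[0,0,0],"twist":0},{"jaw":1,"linear":[0,0,0],"twist":0},{"jaw":1,"linear":[0,0,0],"twist":0},{"jaw":1,"linear":[0,0,0],"twist":0},{"jaw":1,"linear":[0,0,-1],"twist":0},{"jaw":1,"linear":[0,0,-3],"twist":0},{"jaw":1,"linear":[0,0,-4],"twist":0},{"jaw":1,"linear":[0,0,-4],"twist":0},{"jaw":1,"linear":[0,0,-1],"twist":0}]'
python3 -m pendant '[{"jaw":1,"linear":[0.36,-2.5,0],"twist":0},{"jaw":1,"linear":[0.36,-2.5,0],"twist":0},{"jaw":1,"linear":[0.36,-2.5,0],"twist":0},{"jaw":1,"linear":[0.36,-2.5,0],"twist":0},{"jaw":1,"linear":[0.36,-2.5,0],"twist":0},{"jaw":1,"linear":[0.36,-2.5,0],"twist":0},{"jaw":1,"linear":[0.36,-2.5,0],"twist":0},{"jaw":1,"linear":[0,0,0],"twist":0},{"jaw":1,"linear":[0,0,0],"twist":0}]'
python3 go.py 485 -74 52 8.75
python3 - <<'E'
from rig import cams
import cv2
c=cams.camera("wrist");cv2.imwrite("pics/w4.png",c["color"])
E
```

```text
time: 14.18
position: [0.6661, -0.0731, 0.1814]
tool_rot: [0.651, 0.759, 0.003, 0.006]
ft_force: [1.0, 0.2, 0.8]
grip_width: 0.0865
grip_force: 0.0
time: 14.93
position: [0.4843, -0.0737, 0.1741]
tool_rot: [0.651, 0.759, 0.0, -0.0]
ft_force: [1.0, -0.0, 0.2]
grip_width: 0.0872
grip_force: 0.0
cm along tool [-0.05  0.06 12.21] twist -0.04 w 0.0872
```

View pics/w4.png

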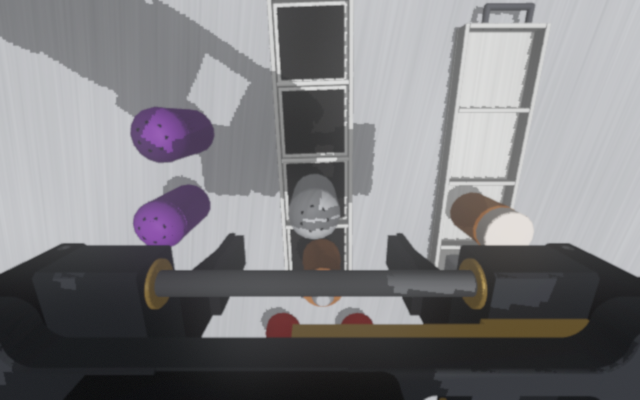

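The jar stands upright in its cell (485,220), and the dredger (316,207) is between the fingers.

```bash
python3 -m pendant '[{"jaw":1,"linear":[0,0,3],"twist":0},{"jaw":1,"linear":[0,0,4],"twist":0},{"jaw":1,"linear":[0,0,3],"twist":0},{"jaw":1,"linear":[0,0,1.5],"twist":0},{"jaw":1,"linear":[0,0,0.7],"twist":0},{"jaw":1,"linear":[0,0,0],"twist":0},{"jaw":1,"linear":[0,0,0],"twist":0}]'
python3 -m pendant '[{"jaw":0,"linear":[0,0,0],"twist":0},{"jaw":0,"linear":[0,0,0],"twist":0},{"jaw":0,"linear":[0,0,0],"twist":0},{"jaw":0,"linear":[0,0,0],"twist":0},{"jaw":0,"linear":[0,0,0],"twist":0},{"jaw":0,"linear":[0,0,0],"twist":0},{"jaw":0,"linear":[0,0,0],"twist":0},{"jaw":0,"linear":[0,0,0],"twist":0}]' 28
python3 go.py 650.9 1.3 48 8.75
python3 -m pendant '[{"jaw":0,"linear":[0,0,-1],"twist":0},{"jaw":0,"linear":[0,0,-2],"twist":0},{"jaw":0,"linear":[0,0,-3],"twist":0},{"jaw":0,"linear":[0,0,-3],"twist":0},{"jaw":0,"linear":[0,0,-2],"twist":0},{"jaw":0,"linear":[0,0,-1],"twist":0},{"jaw":0,"linear":[0,0,0],"twist":0}]'
python3 go.py 650.9 1.3 48 8.75
```

```text
time: 15.57
position: [0.4866, -0.0741, 0.0517]
tool_rot: [0.651, 0.759, 0.0, 0.001]
ft_force: [0.3, 0.2, 0.7]
grip_width: 0.0869
grip_force: 0.0
time: 16.23
position: [0.4849, -0.0737, 0.0516]
tool_rot: [0.651, 0.759, -0.0, -0.0]
ft_force: [-1.2, -0.6, 2.4]
grip_width: 0.0455
grip_force: 28.0
cm along tool [ 4.89 17.55  0.35] twist 0.0 w 0.0455
time: 16.82
position: [0.4868, -0.0743, 0.1745]
tool_rot: [0.651, 0.759, 0.001, 0.003]
ft_force: [1.0, -0.9, -1.7]
grip_width: 0.0454
grip_force: 28.0
cm along tool [ 5.01 17.31 12.72] twist 0.01 w 0.0454
```

```bash
python3 -m pendant '[{"jaw":0,"linear":[0.35,1.25,0],"twist":0},{"jaw":0,"linear":[0.71,2.49,0],"twist":0},{"jaw":0,"linear":[0.71,2.49,0],"twist":0},{"jaw":0,"linear":[0.71,2.49,0],"twist":0},{"jaw":0,"linear":[0.71,2.49,0],"twist":0},{"jaw":0,"linear":[0.71,2.49,0],"twist":0},{"jaw":0,"linear":[0.71,2.49,0],"twist":0},{"jaw":0,"linear":[0.35,1.25,0],"twist":0},{"jaw":0,"linear":[0,0,0],"twist":0},{"jaw":0,"linear":[0,0,0],"twist":0}]'
python3 -m pendant '[{"jaw":0,"linear":[0,0,2],"twist":0},{"jaw":0,"linear":[0,0,3],"twist":0},{"jaw":0,"linear":[0,0,3],"twist":0},{"jaw":0,"linear":[0,0,2],"twist":0},{"jaw":0,"linear":[0,0,1],"twist":0},{"jaw":0,"linear":[0,0,0.5],"twist":0},{"jaw":0,"linear":[0,0,0.2],"twist":0},{"jaw":0,"linear":[0,0,0],"twist":0},{"jaw":0,"linear":[0,0,0],"twist":0},{"jaw":0,"linear":[0,0,0],"twist":0}]'
python3 go.py 650.9 1.3 48.6 8.75
```

```text
time: 17.65
position: [0.6492, 0.0022, 0.1699]
tool_rot: [0.651, 0.759, -0.001, -0.001]
ft_force: [-0.1, 0.2, -1.5]
grip_width: 0.0454
grip_force: 28.0
time: 18.48
position: [0.6511, 0.0016, 0.0561]
tool_rot: [0.651, 0.759, 0.001, 0.001]
ft_force: [-0.2, 0.1, -1.4]
grip_width: 0.0455
grip_force: 28.0
cm along tool [-0.02 -0.03  0.75] twist -0.0 w 0.0455
```

```bash
python3 -m pendant '[{"jaw":0,"linear":[0,0,0.3],"twist":0},{"jaw":0,"linear":[0,0,0.2],"twist":0},{"jaw":0,"linear":[0,0,0.1],"twist":0},{"jaw":0,"linear":[0,0,0.1],"twist":0},{"jaw":0,"linear":[0,0,0],"twist":0},{"jaw":0,"linear":[0,0,0],"twist":0}]'
python3 go.py 650.9 1.3 48.6 8.75
```

```text
time: 18.98
position: [0.6501, 0.0018, 0.0487]
tool_rot: [0.651, 0.759, 0.0, 0.0]
ft_force: [-2.3, 0.3, 6.0]
grip_width: 0.0452
grip_force: 28.0
cm along tool [-0.06  0.07  0.01] twist 0.01 w 0.0452
```

```bash
python3 -m pendant '[{"jaw":1,"linear":[0,0,0],"twist":0},{"jaw":1,"linear":[0,0,0],"twist":0},{"jaw":1,"linear":[0,0,0],"twist":0},{"jaw":1,"linear":[0,0,0],"twist":0},{"jaw":1,"linear":[0,0,0],"twist":0},{"jaw":1,"linear":[0,0,-1],"twist":0},{"jaw":1,"linear":[0,0,-3],"twist":0},{"jaw":1,"linear":[0,0,-4],"twist":0},{"jaw":1,"linear":[0,0,-4],"twist":0},{"jaw":1,"linear":[0,0,-1],"twist":0}]'
python3 -m pendant '[{"jaw":1,"linear":[-1.58,-2.08,0],"twist":0},{"jaw":1,"linear":[-1.58,-2.08,0],"twist":0},{"jaw":1,"linear":[-1.58,-2.08,0],"twist":0},{"jaw":1,"linear":[-1.58,-2.08,0],"twist":0},{"jaw":1,"linear":[-1.58,-2.08,0],"twist":0},{"jaw":1,"linear":[-1.58,-2.08,0],"twist":0},{"jaw":1,"linear":[-1.58,-2.08,0],"twist":0},{"jaw":1,"linear":[-1.58,-2.08,0],"twist":0},{"jaw":1,"linear":[0,0,0],"twist":0},{"jaw":1,"linear":[0,0,0],"twist":0}]'
python3 go.py 505 -148 52 8.75
python3 - <<'E'
from rig import cams
import cv2
c=cams.camera("wrist");cv2.imwrite("pics/w5.png",c["color"])
E
```

```text
time: 19.82
position: [0.6541, 0.0013, 0.1852]
tool_rot: [0.651, 0.759, 0.003, 0.005]
ft_force: [1.6, -0.1, 1.7]
grip_width: 0.0864
grip_force: 0.0
time: 20.65
position: [0.5044, -0.1494, 0.1781]
tool_rot: [0.652, 0.758, 0.0, 0.0]
ft_force: [-0.3, 1.0, -0.2]
grip_width: 0.0868
grip_force: 0.0
cm along tool [ 0.13  0.08 12.61] twist -0.16 w 0.0868
```

View pics/w5.png

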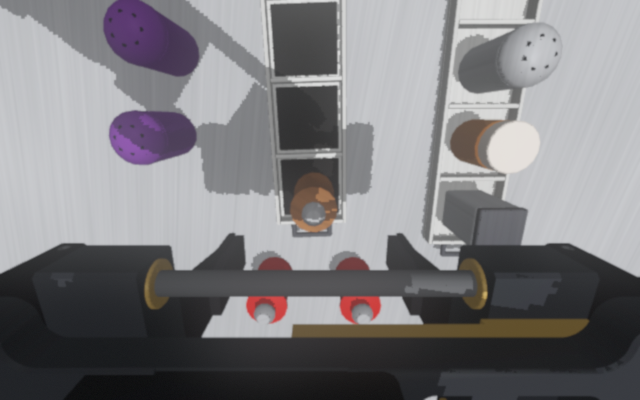

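The three placed things stand in their cells, and the mill (314,205) is between the fingers. The red look-alikes are clear.

```bash
python3 -m pendant '[{"jaw":1,"linear":[0.1,0.05,3],"twist":0},{"jaw":1,"linear":[0,0,4],"twist":0},{"jaw":1,"linear":[0,0,3],"twist":0},{"jaw":1,"linear":[0,0,1.8],"twist":0},{"jaw":1,"linear":[0,0,0.8],"twist":0},{"jaw":1,"linear":[0,0,0],"twist":0},{"jaw":1,"linear":[0,0,0],"twist":0}]'
python3 -m pendant '[{"jaw":0,"linear":[0,0,0],"twist":0},{"jaw":0,"linear":[0,0,0],"twist":0},{"jaw":0,"linear":[0,0,0],"twist":0},{"jaw":0,"linear":[0,0,0],"twist":0},{"jaw":0,"linear":[0,0,0],"twist":0},{"jaw":0,"linear":[0,0,0],"twist":0},{"jaw":0,"linear":[0,0,0],"twist":0},{"jaw":0,"linear":[0,0,0],"twist":0}]' 28
python3 -m pendant '[{"jaw":0,"linear":[0,0,-1],"twist":0},{"jaw":0,"linear":[0,0,-2],"twist":0},{"jaw":0,"linear":[0,0,-3],"twist":0},{"jaw":0,"linear":[0,0,-3],"twist":0},{"jaw":0,"linear":[0,0,-2],"twist":0},{"jaw":0,"linear":[0,0,-1],"twist":0},{"jaw":0,"linear":[0,0,0],"twist":0},{"jaw":0,"linear":[0,0,0],"twist":0}]'
python3 go.py 639.6 74.4 49 8.75
```

```text
time: 21.28
position: [0.5061, -0.1471, 0.0518]
tool_rot: [0.651, 0.759, 0.0, 0.0]
ft_force: [-0.2, 0.2, 0.2]
grip_width: 0.087
grip_force: 0.0
time: 21.95
position: [0.5048, -0.1474, 0.0516]
tool_rot: [0.651, 0.759, -0.0, -0.0]
ft_force: [0.3, 0.1, -1.0]
grip_width: 0.0421
grip_force: 24.4
time: 22.62
position: [0.5049, -0.1472, 0.1715]
tool_rot: [0.651, 0.759, 0.0, -0.0]
ft_force: [-0.4, 0.2, -3.5]
grip_width: 0.0415
grip_force: 27.9
cm along tool [19.85 16.69 12.25] twist 0.0 w 0.0415
```

```bash
python3 -m pendant '[{"jaw":0,"linear":[1.2,1,0],"twist":0},{"jaw":0,"linear":[2.5,2.1,0],"twist":0},{"jaw":0,"linear":[2.5,2.1,0],"twist":0},{"jaw":0,"linear":[2.5,2.1,0],"twist":0},{"jaw":0,"linear":[2.5,2.1,0],"twist":0},{"jaw":0,"linear":[2.5,2.1,0],"twist":0},{"jaw":0,"linear":[2.5,2.1,0],"twist":0},{"jaw":0,"linear":[2.5,2.1,0],"twist":0},{"jaw":0,"linear":[1.15,0.99,0],"twist":0},{"jaw":0,"linear":[0,0,0],"twist":0},{"jaw":0,"linear":[0,0,0],"twist":0},{"jaw":0,"linear":[0,0,0],"twist":0}]'
python3 go.py 639.6 74.4 49 8.75
python3 - <<'E'
from rig import cams
import cv2
c=cams.camera("side");cv2.imwrite("pics/s6.png",cv2.resize(c["color"][90:250,200:400],None,fx=3.5,fy=3.5))
E
```

```text
time: 23.62
position: [0.6383, 0.0736, 0.1695]
tool_rot: [0.651, 0.759, -0.002, -0.002]
ft_force: [-1.0, 0.3, -2.3]
grip_width: 0.0417
grip_force: 27.9
cm along tool [ 0.05  0.2  12.05] twist -0.0 w 0.0417
```

View pics/s6.png

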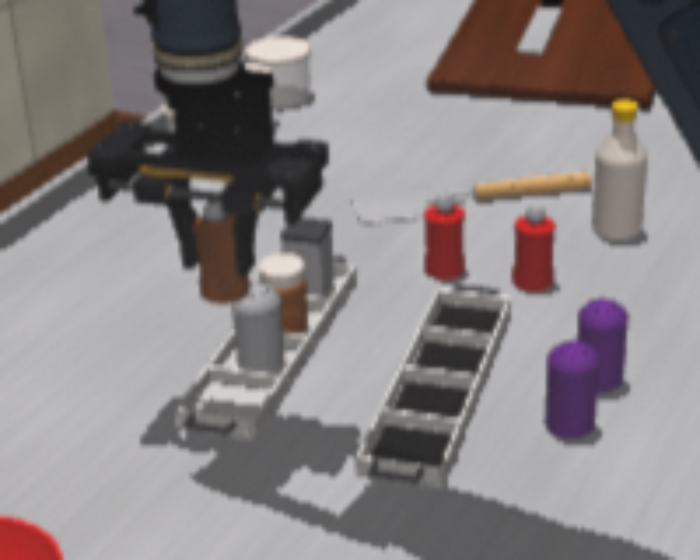

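The side view shows the mill held upright (222,255), with the other three in place and one free cell (240,395) left. Now lowering.

```bash
python3 -m pendant '[{"jaw":0,"linear":[0,0,2],"twist":0},{"jaw":0,"linear":[0,0,3],"twist":0},{"jaw":0,"linear":[0,0,3],"twist":0},{"jaw":0,"linear":[0,0,2],"twist":0},{"jaw":0,"linear":[0,0,1],"twist":0},{"jaw":0,"linear":[0,0,0.5],"twist":0},{"jaw":0,"linear":[0,0,0.2],"twist":0},{"jaw":0,"linear":[0,0,0],"twist":0},{"jaw":0,"linear":[0,0,0],"twist":0},{"jaw":0,"linear":[0,0,0],"twist":0}]'
python3 -m pendant '[{"jaw":0,"linear":[0,0,0.2],"twist":0},{"jaw":0,"linear":[0,0,0],"twist":0},{"jaw":0,"linear":[0,0,0],"twist":0}]'
python3 go.py 639.6 74.4 48.6 8.75
```

```text
time: 24.5
position: [0.6411, 0.074, 0.0561]
tool_rot: [0.651, 0.759, 0.001, 0.001]
ft_force: [0.7, -0.5, -2.3]
grip_width: 0.0412
grip_force: 27.9
time: 24.75
position: [0.6401, 0.0743, 0.0529]
tool_rot: [0.651, 0.759, 0.0, 0.0]
ft_force: [0.0, 0.8, -1.9]
grip_width: 0.0411
grip_force: 27.9
cm along tool [ 0.02 -0.04  0.43] twist 0.01 w 0.0411
```

```bash
python3 -m pendant '[{"jaw":0,"linear":[0,0,0.2],"twist":0},{"jaw":0,"linear":[0,0,0.1],"twist":0},{"jaw":0,"linear":[0,0,0.1],"twist":0},{"jaw":0,"linear":[0,0,0],"twist":0},{"jaw":0,"linear":[0,0,0],"twist":0}]'
python3 go.py 639.6 74.4 48.6 8.75
```

```text
time: 25.17
position: [0.6399, 0.0742, 0.0485]
tool_rot: [0.651, 0.759, -0.0, -0.0]
ft_force: [-0.7, 0.0, -2.0]
grip_width: 0.041
grip_force: 27.9
cm along tool [ 0.03 -0.02 -0.01] twist 0.0 w 0.041
```

Not in contact yet, so I'll go lower in small steps.

```bash
python3 -m pendant '[{"jaw":0,"linear":[0,0,0.1],"twist":0},{"jaw":0,"linear":[0,0,0],"twist":0},{"jaw":0,"linear":[0,0,0],"twist":0}]'
python3 -m pendant '[{"jaw":0,"linear":[0,0,0.1],"twist":0},{"jaw":0,"linear":[0,0,0],"twist":0},{"jaw":0,"linear":[0,0,0],"twist":0}]'
```

```text
time: 25.42
position: [0.6399, 0.0742, 0.0484]
tool_rot: [0.651, 0.759, -0.0, 0.0]
ft_force: [-2.2, -0.1, 4.4]
grip_width: 0.0412
grip_force: 27.9
time: 25.67
position: [0.6398, 0.0741, 0.0483]
tool_rot: [0.651, 0.759, -0.0, 0.0]
ft_force: [-4.6, 1.2, 10.6]
grip_width: 0.0409
grip_force: 27.9
```

Contact. Releasing, backing off upward, then checking.

```bash
python3 -m pendant '[{"jaw":1,"linear":[0,0,-0.1],"twist":0},{"jaw":1,"linear":[0,0,0],"twist":0},{"jaw":1,"linear":[0,0,0],"twist":0},{"jaw":1,"linear":[0,0,0],"twist":0},{"jaw":1,"linear":[0,0,0],"twist":0},{"jaw":1,"linear":[0,0,-1],"twist":0},{"jaw":1,"linear":[0,0,-3],"twist":0},{"jaw":1,"linear":[0,0,-4],"twist":0},{"jaw":1,"linear":[0,0,-4],"twist":0},{"jaw":1,"linear":[0,0,-4],"twist":0}]'
python3 -m pendant '[{"jaw":1,"linear":[0,-4,0],"twist":0},{"jaw":1,"linear":[0,-4,0],"twist":0},{"jaw":1,"linear":[0,-4,0],"twist":0},{"jaw":1,"linear":[0,-4,0],"twist":0},{"jaw":1,"linear":[0,-4,0],"twist":0},{"jaw":1,"linear":[0,0,0],"twist":0},{"jaw":1,"linear":[0,0,0],"twist":0},{"jaw":1,"linear":[0,0,0],"twist":0},{"jaw":1,"linear":[0,0,0],"twist":0}]'
python3 - <<'E'
from rig import cams
from h import *
c=cams.camera("scene");w=cloud(c);t=w[...,2]
cv2.imwrite("pics/s7.png",cv2.resize(c["color"][130:290,180:420],None,fx=3,fy=3))
a=np.radians(8.75);R=np.array([[np.cos(a),-np.sin(a)],[np.sin(a),np.cos(a)]])
for k,x,y in(("tin",.673,-.145),("jar",.662,-.072),("dredger",.651,.001),("mill",.64,.074)):
    m=(t>.05)&(t<.1)&(abs(w[...,1]-y)<.036)&(abs(w[...,0]-x)<.04)
    r=rect(w[m]);print(k,r,np.nanmax(t[m]).round(3),"in rack",((r[:2]-[657.8,-35])@R).round(1))
E
```

```text
time: 26.5
position: [0.6396, 0.0741, 0.2095]
tool_rot: [0.651, 0.759, -0.0, -0.0]
ft_force: [0.3, -0.7, 0.4]
grip_width: 0.0867
grip_force: 0.0
time: 27.25
position: [0.4447, 0.0434, 0.2083]
tool_rot: [0.651, 0.759, 0.001, 0.002]
ft_force: [0.0, -0.1, -0.4]
grip_width: 0.0872
grip_force: 0.0
tin [ 675.5 -143.6   43.7   45.1  -82.7] 0.081 in rack [   1. -110.]
jar [664.3 -69.   43.4  44.8  59.3] 0.077 in rack [  1.3 -34.6]
dredger [ 6.531e+02  3.000e-01  4.460e+01  4.470e+01 -8.100e+00] 0.088 in rack [ 0.7 35.6]
mill [641.3  70.9  40.2  42.5 -65.7] 0.093 in rack [ -0.2 107.2]
```

View pics/s7.png

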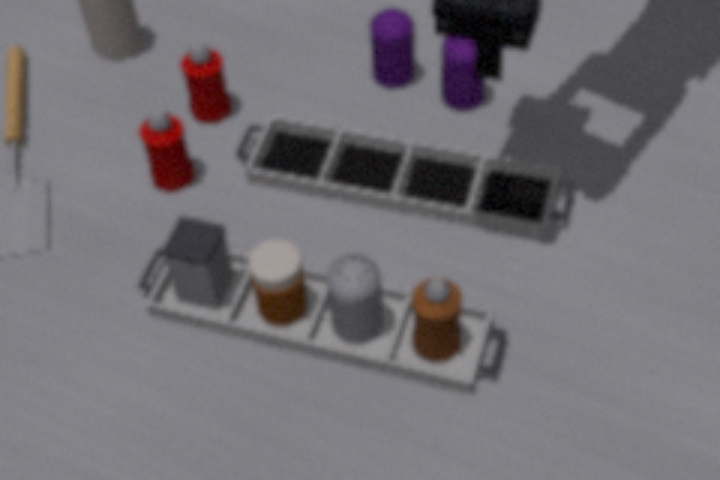

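All four stand upright in the mirrored order (tin at 198,262, jar at 278,280, dredger at 355,297, mill at 437,318), each within about 5 mm of its cell centre, and the gripper is clear.

```bash
python3 -c "
from rig import robot
print(robot.hand_in())"
```

```text
the job is handed in; nothing more can be done
None
```

I moved the tin, jar, dredger and mill into the empty rack in reverse order and handed the job in at about 27 s of the 96 s allowed; my last camera check put all four upright within about 5 mm of their cell centres, but the hand-in gave no verdict.

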